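# Line up the washed amber bottles by height

### The job

Line the four washed amber bottles up on the steel strip in order of height, one standing upright in the middle of each black mat, with the tallest next to the red end block and the shortest at the far end from it. Go by height, not width, leave the clear glass bottle where it stands, and do not tip any bottle over.

Things in the scene. Friction and masses are not known exactly. Their poses are not given: they have to be found in the camera images.
- mini_mid (a point): Amber glass bottle with a round white screw cap and a blank paper label, standing upright, loose; the shortest bottle. 76 mm high over the cap, body 40 mm in diameter; the cap is 26 mm in diameter and takes the top 22 mm, with 10 mm of neck below it before the shoulder. This point is on its axis half-way up, 38 mm above its underside and 38 mm below the top of the cap; z is up along the axis
- squat_mid (a point): Amber glass bottle with a round black screw cap and a blank paper label, standing upright, loose; a wide, squat jar, the second shortest. 96 mm high over the cap, body 62 mm in diameter; the cap is 46 mm in diameter and takes the top 22 mm, with 10 mm of neck below it before the shoulder. This point is on its axis half-way up, 48 mm above its underside and 48 mm below the top of the cap; z is up along the axis
- medium_mid (a point): Amber glass bottle with a round blue screw cap and a blank paper label, standing upright, loose; the second tallest. 120 mm high over the cap, body 50 mm in diameter; the cap is 32 mm in diameter and takes the top 22 mm, with 10 mm of neck below it before the shoulder. This point is on its axis half-way up, 60 mm above its underside and 60 mm below the top of the cap; z is up along the axis
- tall_mid (a point): Amber glass bottle with a round orange screw cap and a blank paper label, standing upright, loose; the tallest bottle. 146 mm high over the cap, body 62 mm in diameter; the cap is 34 mm in diameter and takes the top 22 mm, with 10 mm of neck below it before the shoulder. This point is on its axis half-way up, 73 mm above its underside and 73 mm below the top of the cap; z is up along the axis
- clear_mid (a point): Clear (colourless) glass bottle with a round green screw cap and a blank paper label, standing upright, loose; not part of the row, to be left where it stands. 108 mm high over the cap, body 54 mm in diameter; the cap is 32 mm in diameter and takes the top 22 mm, with 10 mm of neck below it before the shoulder. This point is on its axis half-way up, 54 mm above its underside and 54 mm below the top of the cap; z is up along the axis
- mat1_top (a point): Round black rubber mat, 72 mm in diameter, with a thin white ring at its middle, fixed on a flat steel strip (90 x 420 mm); mat 1 of four alike in a straight row, 90 mm from centre to centre, numbered from the robot's left (+y) end of the strip. This point is the middle of its top face, 8 mm above the table; x points across the strip, y along the row
- mat2_top (a point): Round black rubber mat, 72 mm in diameter, with a thin white ring at its middle, fixed on a flat steel strip (90 x 420 mm); mat 2 of four alike in a straight row, 90 mm from centre to centre, numbered from the robot's left (+y) end of the strip. This point is the middle of its top face, 8 mm above the table; x points across the strip, y along the row
- mat3_top (a point): Round black rubber mat, 72 mm in diameter, with a thin white ring at its middle, fixed on a flat steel strip (90 x 420 mm); mat 3 of four alike in a straight row, 90 mm from centre to centre, numbered from the robot's left (+y) end of the strip. This point is the middle of its top face, 8 mm above the table; x points across the strip, y along the row
- mat4_top (a point): Round black rubber mat, 72 mm in diameter, with a thin white ring at its middle, fixed on a flat steel strip (90 x 420 mm); mat 4 of four alike in a straight row, 90 mm from centre to centre, numbered from the robot's left (+y) end of the strip. This point is the middle of its top face, 8 mm above the table; x points across the strip, y along the row
- red_block_top (a point): Red plastic end block, 70 x 16 x 18 mm, fixed across one end of the strip (either end), 60 mm from the centre of the nearest mat; it marks the end for the tallest bottle. A grey block like it stands at the other end. This point is the middle of its top face, 24 mm above the table

How it is judged (in metres and radians):
At the end, for the whole second after the job is handed in: Each amber bottle stands upright (0.1 rad), released and at rest, its base on its own mat (4 mm) and its axis within 15 mm of the mat's middle, in falling height from the red block: 146, 120, 96, 76 mm. The clear bottle is within 30 mm of where it stood (((horizontal distance between red_block_top and mat1_top below 0.1 m and horizontal distance between mini_mid and mat4_top below 0.015 m and height (world z) of mini_mid between 0.042 and 0.05 m and horizontal distance between squat_mid and mat3_top below 0.015 m and height (world z) of squat_mid between 0.052 and 0.06 m and horizontal distance between medium_mid and mat2_top below 0.015 m and height (world z) of medium_mid between 0.064 and 0.072 m and horizontal distance between tall_mid and mat1_top below 0.015 m and height (world z) of tall_mid between 0.077 and 0.085 m) or (horizontal distance between red_block_top and mat4_top below 0.1 m and horizontal distance between mini_mid and mat1_top below 0.015 m and height (world z) of mini_mid between 0.042 and 0.05 m and horizontal distance between squat_mid and mat2_top below 0.015 m and height (world z) of squat_mid between 0.052 and 0.06 m and horizontal distance between medium_mid and mat3_top below 0.015 m and height (world z) of medium_mid between 0.064 and 0.072 m and horizontal distance between tall_mid and mat4_top below 0.015 m and height (world z) of tall_mid between 0.077 and 0.085 m)) and angle between each of mini_mid, squat_mid, medium_mid, tall_mid's own z axis and vertical below 0.1 rad and linear speed of each of mini, squat, medium, tall below 0.02 m/s and distance of clear_mid from where it was at the start of the episode below 0.03 m); the robot touches nothing.
It fails at once if a bottle is tipped over (angle between any of mini_mid, squat_mid, medium_mid, tall_mid, clear_mid's own z axis and vertical above 0.6 rad).
It fails at once if the clear bottle is moved from where it stood (more than 30 mm) (distance of clear_mid from where it was at the start of the episode above 0.03 m).
It also fails if it takes over 99 s, if anything falls off the work surface, if the arm or the gripper's body presses on something with over 40 N, if the wrist force passes 120 N, or if a joint passes its speed limit or range.

### The arm

A 6-joint arm with a two-finger parallel gripper is mounted at the origin on the work surface. World frame = base frame: x ahead of the robot, y to its left, z up, the work surface at z = 0. Lengths are in mm, angles in rad, forces in N, time in s.
With the tool pointing down it reaches from about 225 to 875 mm from the base axis. Payload 3.4 kg.
Tool frame: the origin (TCP) lies at the very end of the fingers, on their centre line; the grasp point (between the pads) lies 19 mm behind it; z points along the fingers, y is the line along which they close (so a half turn about z gives the same grasp; the last joint's range is limited). The gripper opens to 85 mm and grips with 20 to 120 N. Pads are 22 mm wide; open, the fingers measure 114 mm over their backs; the gripper's body (76 mm by 85 mm) begins 54 mm behind the grasp point. The pads swing forward as they close: fully open they stand 13 mm farther back than shut.
Start: joints at [1.13, 0.276, 1.505, -0, 1.361, -0.121], TCP at [180.784, 545.875, 231.328] pointing down, gripper open.
Joint ranges: [-2.89, 2.89], [-0.75, 2.08], [0.22, 2.7], [-1.18, 4.32], [0.11, 2.71], [-2.7, 2.7]. Speed limits (rad/s): [2.57, 2.57, 3.14, 3.14, 3.14, 3.14].

### API

Orientations are given as a unit quaternion [x, y, z, w].
In Python, from workcell import r, cams, spotter gives the robot as it stands. The module is installed in compiled form; this text tells all that it offers.
- The arm moves only by the tool move_arm, never from a script. Its argument "steps" is text: rows parted by semicolons, each of 4 numbers parted by spaces: the shift along the tool's x, y, z in cm, then the turn about the tool's z in rad. A call has exactly 8 rows; each row shifts and turns the commanded pose from where the row before left it, along the tool's axes as they then stand; what a row does not reach is not made up. A row lasts 1/12 s, in which the tool goes at most 41.7 mm and 7.16 degrees, less where a joint would pass 70% of its speed; a pose out of reach is approached as far as the arm can. A call with a gripper value outside its range is refused whole. "hand" is the closure, from 0 (fully open) to 1 (shut), set as the call begins (left out, the last holds). The fingers move at their own pace and stop on an object; "squeeze" is the grip in N (left out, the last holds). Time passes only in rows, so rows that do not move let the fingers close, or fill a call up. It gives the time, the measured TCP pose, the force, the opening and the grip force at its end, in the units of the state.
- r.get_state(): the state, without advancing time (a new reading comes with each control period).
- cams.read_camera(name): name is "side" or "top"; returns a dict with "color" (480x640x3 uint8, red, green, blue), "z_map" (480x640 float32, mm along the optical axis (not along the pixel's ray), 0 where there is no reading), "intrinsics" (3x3 intrinsics, pixels), "xyz" and "attitude" of the camera in the world. Camera axes: x right, y down, z forward; pixel columns grow to the right and rows downward; lengths in mm; the calibration is good to about 2 mm. A picture is of the moment at which its call begins.
- r.hand_in(): hands the job in; it is judged then, once.
Trained networks look in a picture, given as the dict that the camera call returned (one of the last four; its "shot" number tells which), for a name from the list of things; names that differ only in an ending like _2 or _b are one class to them, and where a whole thing is asked for, a point or a joint stands for the part that bears it (a point fixed in the world has none). Each returns a list of dicts, best first, with "p" (0 to 1); they miss things now and then, are a little off and sometimes report something else, mostly with a low value. They report only what shows in the picture. A call takes as long as a camera call.
- spotter.spot_in(label, picture): "point" ([x, y, z] in mm, in world coordinates, good to about 4 mm: the middle of the surface that is visible of it).
The state is a dict: "clock": time; "qpos": joint angles; "dq": joint speeds; "effort": joint torques, N m; "ee_pos": TCP position; "eef_rot": TCP orientation; "wrist_force": force on the tool from outside, world axes, zero at the start; "torque": the same for the moment, N m; "grip_width": finger opening in mm; "grip_force": force on a finger pad.
Only numpy, scipy, OpenCV 4.12 (cv2) and the standard library are available. Lean on these libraries where they do the work, as an engineer would, in place of code of your own. Each camera call takes 0.05 s, during which the arm holds its last target. There are 200 camera calls.

## Working session

There is one attempt and no reset: what is moved stays moved. The work goes in short steps, Python scripts to look and compute and a tool call to move; the robot and the scene stay as the last step left them, time stands still between calls to the robot, and variables do not carry over. Pictures are saved under pics/ and viewed, at most 14 in all, crops included, and the job is handed in when it is done.

Besides the shell and the picture viewer there is one more tool, called after "Request:" as name(argument=value, ...), one argument or row to a line, values as JSON. move_arm: Moves the arm, as the interface text tells. Its arguments: {"type":"object","properties":{"steps":{"type":"string"},"hand":{"type":"number"},"squeeze":{"type":"number"}},"required":["steps"]}

```bash
mkdir -p pics; cat > h.py <<'E'
import numpy as np, cv2
from scipy.spatial.transform import Rotation as R
from workcell import r,cams,spotter
def cloud(p):
    z=p["z_map"];K=np.array(p["intrinsics"]);v,u=np.mgrid[:480,:640]
    c=np.stack([(u-K[0,2])/K[0,0]*z,(v-K[1,2])/K[1,1]*z,z],-1)
    a=np.array(p["attitude"]); M=R.from_quat(a).as_matrix() if a.size==4 else a
    return c@M.T+np.array(p["xyz"])
E
python3 - <<'E'
from h import *
s=r.get_state(); print({k:np.round(s[k],3) for k in ("clock","qpos","ee_pos","eef_rot","grip_width")})
ps={n:cams.read_camera(n) for n in("top","side")}
for n,p in ps.items():
    cv2.imwrite(f"pics/{n}0.png",p["color"][...,::-1]); print(n,p["xyz"],p["attitude"])
    np.savez(f"{n}0.npz",X=cloud(p),c=p["color"])
for l in "mini_mid squat_mid medium_mid tall_mid clear_mid mat1_top red_block_top".split():
    for n,p in ps.items(): print(l,n,[(np.round(d["point"]),round(d["p"],2)) for d in spotter.spot_in(l,p)[:5]])
E
```

```text
{'clock': np.float64(0.0), 'qpos': array([ 1.13 ,  0.277,  1.506,  0.   ,  1.361, -0.121]), 'ee_pos': array([180.541, 545.359, 230.426]), 'eef_rot': array([ 0.159,  0.987, -0.001, -0.   ]), 'grip_width': np.float64(85.589)}
top [ 322.3348226    -2.15930233 1077.50832143] [ 0.70776384 -0.69938578  0.06605382 -0.07461076]
side [ 256.93976296 -531.70516343  725.42031029] [ 0.8984233  -0.22812579  0.08552197 -0.36534941]
mini_mid top [(array([425., 306.,  45.]), 0.83)]
mini_mid side [(array([425., 303.,  40.]), 0.86)]
squat_mid top [(array([444., 127.,  97.]), 0.96)]
squat_mid side [(array([444., 117.,  60.]), 0.56)]
medium_mid top [(array([ 462., -144.,   85.]), 0.64)]
medium_mid side [(array([ 461., -169.,   79.]), 0.73)]
tall_mid top [(array([ 461., -268.,  108.]), 0.8)]
tall_mid side []
clear_mid top [(array([417.,  25.,  74.]), 0.77)]
clear_mid side [(array([418.,   6.,  70.]), 0.9)]
mat1_top top [(array([632., 127.,  10.]), 0.97), (array([421.,  25.,  73.]), 0.32)]
mat1_top side [(array([638., -60.,   7.]), 0.74), (array([634., 121.,   8.]), 0.59)]
red_block_top top [(array([ 646., -203.,   27.]), 0.95)]
red_block_top side [(array([ 646., -208.,   21.]), 0.71)]
```

View pics/top0.png

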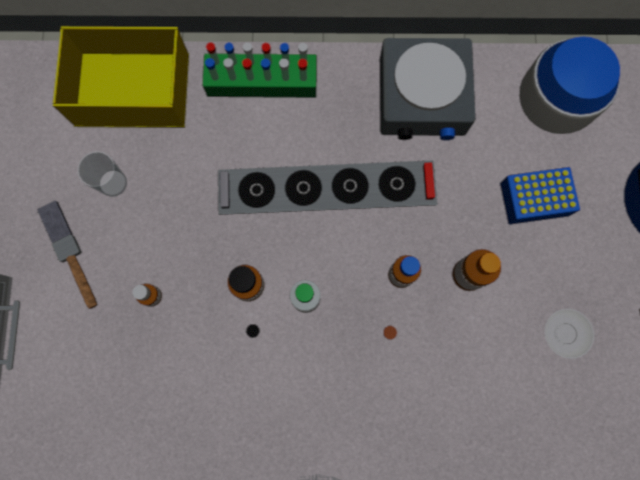

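View pics/side0.png

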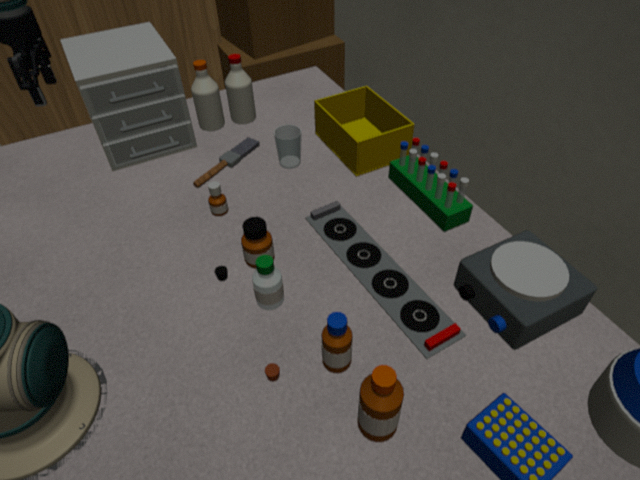

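The top picture shows the mats at (257,189), (304,187), (350,185) and (397,183), with the red block at (430,180) on the -y side. So tall goes on mat4, medium on mat3, squat on mat2 and mini on mat1. The caps show at about (140,292), (242,278), (410,265) and (488,262), and the clear bottle at (305,292). The side picture agrees, with all bottles upright.

```bash
python3 - <<'E'
from h import *
D=np.load("top0.npz");X=D["X"];S=np.load("side0.npz")["X"]
for n,x,y,H,rc in[("mini",425,306,76,13),("squat",444,127,96,23),("medium",462,-150,120,16),("tall",461,-275,146,17),("clear",417,15,108,16)]:
  for Y in(X,S):
    m=(np.hypot(Y[...,0]-x,Y[...,1]-y)<50)&(abs(Y[...,2]-H)<5)
    q=Y[m]
    if len(q): (cx,cy),rad=cv2.minEnclosingCircle(q[:,:2].astype(np.float32)); print(n,m.sum(),q.mean(0).round(1),np.median(q[:,:2],0).round(1),round(cx,1),round(cy,1),round(rad,1))
g=D["c"].max(-1)
pts=[]
for u,v in[(257,189),(304,187),(350,185),(397,183)]:
  w=np.zeros_like(g);w[v-24:v+25,u-22:u+23]=1
  m=((g<50)&(w>0)).astype(np.uint8)
  c=max(cv2.findContours(m,cv2.RETR_EXTERNAL,cv2.CHAIN_APPROX_NONE)[0],key=cv2.contourArea)
  (a,b),rad=cv2.minEnclosingCircle(c);p=X[int(round(b)),int(round(a))];pts.append(p);print("mat",round(a,1),round(b,1),round(rad,1),p.round(1))
pts=np.array(pts);d=pts[3]-pts[0];print(np.linalg.norm(d[:2])/3,d)
# surroundings heights
E
```

```text
mini 171 [427.1 312.5  76.5] [426.9 312.6] 426.8 313.1 13.4
mini 79 [424.6 310.   74.8] [424.3 309.7] 426.0 311.4 15.3
squat 549 [449.7 133.3  96.7] [450.  133.3] 450.0 133.7 23.0
squat 325 [447.2 130.6  94.9] [447.3 130.3] 447.8 132.6 24.0
medium 278 [ 472.1 -151.5  121. ] [ 472.2 -151.7] 472.3 -151.8 15.8
medium 295 [ 469.6 -154.3  119. ] [ 469.6 -154.6] 470.1 -153.2 16.9
tall 340 [ 473.9 -276.6  146.9] [ 474.  -276.6] 474.4 -277.1 16.9
tall 474 [ 471.5 -279.4  145. ] [ 471.5 -279.6] 472.2 -278.7 17.1
clear 277 [426.1  25.3 108.7] [426.2  24.7] 426.3 25.3 15.9
clear 209 [423.7  22.7 106.8] [423.3  22.7] 423.6 23.9 16.5
mat 256.2 189.5 18.1 [633.3 122.5  11.8]
mat 303.0 187.4 18.2 [638.2  32.5  11.9]
mat 349.7 185.7 18.1 [641.5 -57.6  10.3]
mat 396.5 183.4 18.1 [ 648.2 -147.7   10.9]
90.20044551901998 [  14.85634248 -270.19321315   -0.88580389]
```

Request:
move_arm(
  steps="0 0 0 0.12;0 0 0 0.12;0 0 0 0.12;0 0 0 0.12;0 0 0 0.12;0 0 0 0.12;0 0 0 0.12;0 0 0 0.12",
  hand=0,
  squeeze=40,
)

```text
clock: 1.47
ee_pos: [180.8, 545.9, 231.3]
eef_rot: [0.599, 0.8, 0.0, -0.0]
wrist_force: [0.6, -1.3, 1.2]
grip_width: 85.4
grip_force: 0.0
```

Request:
move_arm(
  steps="0 0 0 0.1;0 0 0 0.1;0 0 0 0.09;-2.6 2.7 0 0;-2.6 2.7 0 0;-2.6 2.7 0 0;-2.6 2.7 0 0;-2.6 2.7 0 0",
)

```text
clock: 2.13
ee_pos: [316.8, 414.8, 231.5]
eef_rot: [0.706, 0.708, 0.0, 0.0]
wrist_force: [0.5, 0.5, -0.0]
grip_width: 85.6
grip_force: 0.0
```

Request:
move_arm(
  steps="-2.6 2.75 0 0;-2.6 2.75 0 0;-2.6 2.75 0 0;-2.6 2.75 0 0;0 0 3 0;0 0 3 0;0 0 2 0;0 0 0 0",
)

```text
clock: 2.8
ee_pos: [423.4, 310.1, 147.2]
eef_rot: [0.707, 0.707, -0.004, -0.001]
wrist_force: [0.2, -0.4, -0.7]
grip_width: 85.4
grip_force: 0.0
```

Request:
move_arm(
  steps="0 0 2.5 0;0 0 2.5 0;0 0 2.0 0;0 0 1.5 0;0 0 1.2 0;0 0 0.5 0;0 0 0 0;0 0 0 0",
)

```text
clock: 3.47
ee_pos: [426.7, 312.7, 50.3]
eef_rot: [0.707, 0.708, 0.001, 0.0]
wrist_force: [-0.2, -0.1, 0.4]
grip_width: 85.3
grip_force: 0.0
```

Request:
move_arm(
  steps="0 0 0.1 0;0 0 0 0;0 0 0 0;0 0 0 0;0 0 0 0;0 0 0 0;0 0 0 0;0 0 0 0",
  hand=1,
)

```text
clock: 4.13
ee_pos: [426.2, 312.3, 48.8]
eef_rot: [0.707, 0.707, 0.0, 0.0]
wrist_force: [-1.2, -0.3, 5.2]
grip_width: 25.1
grip_force: 39.2
```

Request:
move_arm(
  steps="0 0 0 0;0 0 0 0;0 0 0 0;0 0 -1 0;0 0 -2 0;0 0 -2 0;0 0 0 0;0 0 0 0",
)

```text
clock: 4.8
ee_pos: [426.7, 312.5, 99.3]
eef_rot: [0.707, 0.707, 0.001, 0.0]
wrist_force: [-0.9, -0.8, -0.7]
grip_width: 24.8
grip_force: 39.4
```

Request:
move_arm(
  steps="-1.2 1.3 0 0;-2.3 2.4 0 0;-2.5 2.7 0 0;-2.5 2.7 0 0;-2.5 2.7 0 0;-2.5 2.7 0 0;-2.5 2.7 0 0;-2 2.2 0 0",
)

```text
clock: 5.47
ee_pos: [621.2, 129.9, 96.6]
eef_rot: [0.707, 0.707, -0.001, -0.0]
wrist_force: [-0.2, 0.5, -0.1]
grip_width: 24.9
grip_force: 39.4
```

Request:
move_arm(
  steps="-1.1 1.2 0 0;0 0 0 0;0 0 0 0;0 0 1.5 0;0 0 1.2 0;0 0 0.6 0;0 0 0 0;0 0 0 0",
)

```text
clock: 6.13
ee_pos: [631.0, 122.4, 65.1]
eef_rot: [0.706, 0.708, -0.0, -0.001]
wrist_force: [-0.6, 0.4, -0.8]
grip_width: 24.9
grip_force: 39.4
```

```bash
python3 - <<'E'
from h import *
p=cams.read_camera("side");cv2.imwrite("pics/s1.png",cv2.resize(p["color"][100:400,200:600,::-1],(800,600)))
s=r.get_state();print(s["ee_pos"],s["wrist_force"])
E
```

```text
[631.77804774 122.2174906   65.69567013] [ 0.3276645   0.25367084 -1.05018066]
```

View pics/s1.png

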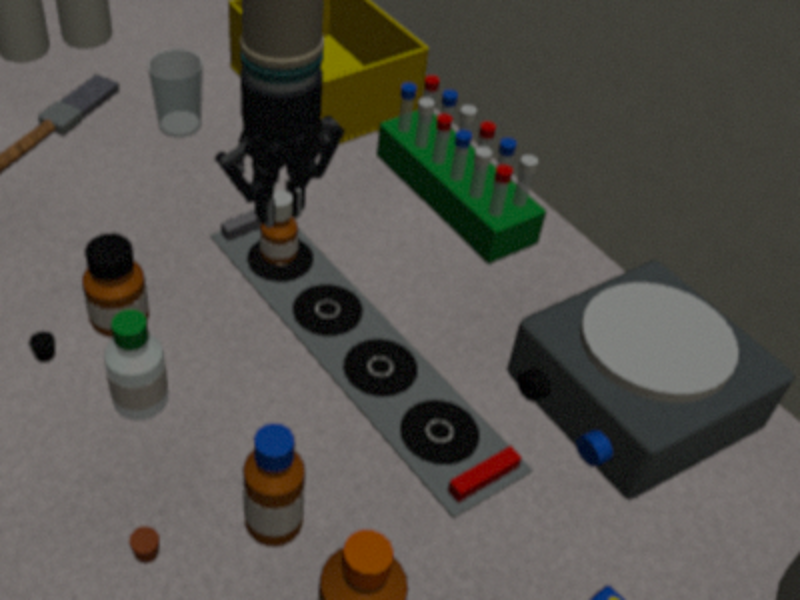

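The picture shows the mini bottle hanging upright just above mat 1, around (280,255) in the crop. Next I lower it and release.

Request:
move_arm(
  steps="0 0 0.3 0;0 0 0.2 0;0 0 0.15 0;0 0 0.1 0;0 0 0.05 0;0 0 0.05 0;0 0 0 0;0 0 0 0",
)

```text
clock: 6.85
ee_pos: [632.3, 121.3, 56.9]
eef_rot: [0.707, 0.707, 0.0, 0.0]
wrist_force: [-0.7, -0.4, -0.3]
grip_width: 24.8
grip_force: 39.5
```

Request:
move_arm(
  steps="0 0 0.1 0;0 0 0 0;0 0 0 0;0 0 0 0;0 0 0 0;0 0 0 0;0 0 0 0;0 0 0 0",
  hand=0,
)

```text
clock: 7.52
ee_pos: [632.2, 121.4, 55.8]
eef_rot: [0.707, 0.707, 0.0, -0.0]
wrist_force: [-0.3, -0.1, 0.2]
grip_width: 85.3
grip_force: 0.0
```

Request:
move_arm(
  steps="0 0 -1 0;0 0 -2.5 0;0 0 -2.5 0;0 0 -2 0;0 -1.5 -1.5 0;0 -3 0 0;0 -3.5 0 0;0 -3.5 0 0",
)

```text
clock: 8.18
ee_pos: [516.5, 121.2, 151.8]
eef_rot: [0.707, 0.707, 0.001, 0.001]
wrist_force: [-0.6, 0.2, 0.5]
grip_width: 85.5
grip_force: 0.0
```

Request:
move_arm(
  steps="0.3 -3 0 0;0.8 -2.5 0 0;0 -1.4 0 0;0 0 0 0;0 0 2 0;0 0 1.5 0;0 0 0 0;0 0 0 0",
)

```text
clock: 8.85
ee_pos: [449.0, 132.0, 115.8]
eef_rot: [0.707, 0.707, -0.0, -0.0]
wrist_force: [0.4, 0.5, 0.6]
grip_width: 85.6
grip_force: 0.0
```

```bash
python3 - <<'E'
from h import *
p=cams.read_camera("top");cv2.imwrite("pics/t2.png",p["color"][...,::-1])
s=r.get_state();print(s["ee_pos"],s["grip_width"])
Y=cloud(p)
m=(np.hypot(Y[...,0]-632,Y[...,1]-121)<40)&(abs(Y[...,2]-84)<6)
print(m.sum(),Y[m].mean(0), [ (d["point"],d["p"]) for d in spotter.spot_in("mini_mid",p)])
E
```

```text
[449.55274562 132.12378187 116.3509773 ] 85.27919913304243
163 [632.17309383 121.89581776  84.53518732] [([620.8, 116.7, 54.5], 0.83), ([651.3, -147.5, 8.0], 0.48)]
```

Request:
move_arm(
  steps="0 0 1.5 0;0 0 1.5 0;0 0 1 0;0 0 0.6 0;0 0 0.2 0;0 0 0 0;0 0 0 0;0 0 0 0",
)

```text
clock: 9.62
ee_pos: [449.0, 132.3, 68.6]
eef_rot: [0.707, 0.707, 0.001, 0.001]
wrist_force: [-0.0, 0.2, -0.8]
grip_width: 85.1
grip_force: 0.0
```

Request:
move_arm(
  steps="0 0 0 0;0 0 0 0;0 0 0 0;0 0 0 0;0 0 0 0;0 0 0 0;0 0 0 0;0 0 0 0",
  hand=1,
)

```text
clock: 10.28
ee_pos: [448.5, 132.2, 68.3]
eef_rot: [0.707, 0.707, 0.0, 0.0]
wrist_force: [0.4, 0.0, 5.9]
grip_width: 44.6
grip_force: 40.6
```

Request:
move_arm(
  steps="0 0 0 0;0 0 -0.5 0;0 0 -1 0;0 0 -1.5 0;0 0 -1.5 0;0 0 -0.5 0;0 0 0 0;0 0 0 0",
)

```text
clock: 10.95
ee_pos: [447.8, 132.1, 117.4]
eef_rot: [0.707, 0.707, -0.0, -0.0]
wrist_force: [-1.1, 0.4, -1.6]
grip_width: 44.7
grip_force: 41.2
```

Request:
move_arm(
  steps="-0.7 1.3 0 0;-1.4 2.6 0 0;-1.7 3.1 0 0;-1.7 3.1 0 0;-1.7 3.1 0 0;-1.5 2.7 0 0;-1.0 2 0 0;-0.4 0.9 0 0",
)

```text
clock: 11.62
ee_pos: [639.8, 28.6, 116.0]
eef_rot: [0.707, 0.707, 0.0, 0.001]
wrist_force: [-0.3, 0.8, -1.6]
grip_width: 44.8
grip_force: 41.3
```

Request:
move_arm(
  steps="0 0 0 0;0 0 1 0;0 0 1 0;0 0 0.8 0;0 0 0.5 0;0 0 0.2 0;0 0 0 0;0 0 0 0",
)

```text
clock: 12.28
ee_pos: [636.2, 31.6, 83.0]
eef_rot: [0.707, 0.708, 0.0, 0.0]
wrist_force: [-1.2, -0.5, -1.1]
grip_width: 44.9
grip_force: 41.3
```

Lower 7 mm, release, rise, and head for medium (471,-153).

Request:
move_arm(
  steps="0 0 0.3 0;0 0 0.2 0;0 0 0.1 0;0 0 0.1 0;0 0 0.05 0;0 0 0 0;0 0 0 0;0 0 0 0",
)

```text
clock: 12.95
ee_pos: [636.4, 31.3, 76.3]
eef_rot: [0.707, 0.707, 0.0, 0.0]
wrist_force: [-2.2, 0.0, 5.6]
grip_width: 45.1
grip_force: 41.9
```

Request:
move_arm(
  steps="0 0 0 0;0 0 0 0;0 0 0 0;0 0 0 0;0 0 0 0;0 0 0 0;0 0 0 0;0 0 0 0",
  hand=0,
)

```text
clock: 13.62
ee_pos: [636.3, 31.4, 75.2]
eef_rot: [0.707, 0.707, 0.0, -0.0]
wrist_force: [0.1, -0.2, -0.9]
grip_width: 85.6
grip_force: 0.0
```

Request:
move_arm(
  steps="0 0 -1 0;0 0 -2.5 0;0 0 -2.5 0;0 0 -2.5 0;-1.5 -1.5 -0.5 0;-2.5 -2.2 0 0;-2.7 -2.4 0 0;-2.7 -2.4 0 0",
)

```text
clock: 14.28
ee_pos: [550.8, -63.4, 166.4]
eef_rot: [0.706, 0.708, 0.0, 0.001]
wrist_force: [0.2, -0.7, 0.3]
grip_width: 85.4
grip_force: 0.0
```

Request:
move_arm(
  steps="-2.7 -2.4 0 0;-2.7 -2.4 0 0;-2.2 -2.0 0 0;-1.4 -1.3 0 0;0 0 0 0;0 0 0.5 0;0 0 0.5 0;0 0 0 0",
)

```text
clock: 14.95
ee_pos: [470.6, -151.8, 154.3]
eef_rot: [0.706, 0.708, 0.0, -0.001]
wrist_force: [-0.0, 1.4, 0.1]
grip_width: 85.7
grip_force: 0.0
```

```bash
python3 - <<'E'
from h import *
p=cams.read_camera("top");s=r.get_state();print(s["ee_pos"],s["grip_width"])
Y=cloud(p)
for x,y,H in((632,121,84),(637,31,104),(425,24,108)):
  m=(np.hypot(Y[...,0]-x,Y[...,1]-y)<40)&(abs(Y[...,2]-H)<6);print(m.sum(),Y[m].mean(0))
E
```

```text
[ 470.75242233 -151.829493    154.5895426 ] 85.57831005707882
163 [632.3219136  121.90387849  84.80381024]
531 [637.09096128  32.66829963 104.76568849]
277 [426.09202159  25.11967185 108.67984632]
```

Request:
move_arm(
  steps="-0.1 0 1.5 0;0 0 1.8 0;0 0 1.5 0;0 0 1 0;0 0 0.5 0;0 0 0 0;0 0 0 0;0 0 0 0",
)

```text
clock: 15.67
ee_pos: [471.3, -153.8, 92.9]
eef_rot: [0.707, 0.708, 0.0, 0.001]
wrist_force: [-0.1, 0.2, 0.2]
grip_width: 85.7
grip_force: 0.0
```

Request:
move_arm(
  steps="0 0 0 0;0 0 0 0;0 0 0 0;0 0 0 0;0 0 0 0;0 0 0 0;0 0 0 0;0 0 0 0",
  hand=1,
)

```text
clock: 16.33
ee_pos: [470.7, -154.0, 92.7]
eef_rot: [0.707, 0.707, 0.0, 0.0]
wrist_force: [0.5, 0.2, 4.7]
grip_width: 30.6
grip_force: 39.6
```

Request:
move_arm(
  steps="0 0 0 0;0 0 -0.5 0;0 0 -1 0;0 0 -1.5 0;0 0 -1.5 0;0 0 -0.5 0;0 0 0 0;0 0 0 0",
)

```text
clock: 17.0
ee_pos: [470.1, -153.6, 141.8]
eef_rot: [0.707, 0.707, -0.0, -0.0]
wrist_force: [-0.2, -1.1, -1.9]
grip_width: 30.8
grip_force: 39.9
```

Request:
move_arm(
  steps="0.7 1.2 0 0;1.3 2.3 0 0;1.6 2.9 0 0;1.6 2.9 0 0;1.6 2.9 0 0;1.4 2.5 0 0;0.9 1.6 0 0;0.4 0.8 0 0",
)

```text
clock: 17.67
ee_pos: [643.7, -56.3, 140.4]
eef_rot: [0.706, 0.708, 0.0, -0.001]
wrist_force: [0.2, -0.3, -1.7]
grip_width: 30.7
grip_force: 40.0
```

Request:
move_arm(
  steps="0 0 0 0;0 0 1 0;0 0 1 0;0 0 0.8 0;0 0 0.5 0;0 0 0.2 0;0 0 0 0;0 0 0 0",
)

```text
clock: 18.33
ee_pos: [641.3, -59.0, 107.4]
eef_rot: [0.707, 0.707, 0.0, 0.0]
wrist_force: [-0.9, 0.5, -2.2]
grip_width: 30.8
grip_force: 40.0
```

Request:
move_arm(
  steps="0 0 0.3 0;0 0 0.2 0;0 0 0.1 0;0 0 0.1 0;0 0 0.05 0;0 0 0 0;0 0 0 0;0 0 0 0",
)

```text
clock: 19.0
ee_pos: [641.6, -58.7, 100.7]
eef_rot: [0.707, 0.707, 0.0, 0.0]
wrist_force: [-1.1, 0.3, 5.9]
grip_width: 31.0
grip_force: 40.6
```

Request:
move_arm(
  steps="0 0 0 0;0 0 0 0;0 0 0 0;0 0 0 0;0 0 0 0;0 0 0 0;0 0 0 0;0 0 0 0",
  hand=0,
)

```text
clock: 19.67
ee_pos: [641.4, -58.7, 99.7]
eef_rot: [0.707, 0.707, 0.0, -0.0]
wrist_force: [-0.6, -0.5, -0.2]
grip_width: 85.5
grip_force: 0.0
```

Request:
move_arm(
  steps="0 0 -1 0;0 0 -2.5 0;0 0 -2.5 0;0 0 -2.5 0;-1.5 -1.2 -0.7 0;-2.7 -2 0 0;-2.7 -2.1 0 0;-2.7 -2.1 0 0",
)

```text
clock: 20.33
ee_pos: [567.0, -155.4, 193.0]
eef_rot: [0.706, 0.708, 0.0, 0.001]
wrist_force: [-0.1, -1.3, 0.2]
grip_width: 85.1
grip_force: 0.0
```

Request:
move_arm(
  steps="-2.7 -2.1 0 0;-2.7 -2.1 0 0;-2.7 -2.1 0 0;-2.4 -1.8 0 0;-1.8 -1.4 0 0;0 0 0 0;0 0 0 0;0 0 0 0",
)

```text
clock: 21.0
ee_pos: [473.0, -277.6, 192.4]
eef_rot: [0.707, 0.707, 0.0, 0.0]
wrist_force: [-0.4, 0.4, -0.7]
grip_width: 85.3
grip_force: 0.0
```

```bash
python3 - <<'E'
from h import *
p=cams.read_camera("top");s=r.get_state();print(s["ee_pos"],s["grip_width"])
Y=cloud(p)
for x,y,H in((632,121,84),(637,31,104),(641,-58,128)):
  m=(np.hypot(Y[...,0]-x,Y[...,1]-y)<40)&(abs(Y[...,2]-H)<6);print(m.sum(),Y[m].mean(0))
E
```

```text
[ 473.19284082 -277.22336518  192.18560271] 85.37163663115557
164 [632.28568347 122.05653541  84.80302985]
524 [637.26421309  32.6809465  104.94691976]
267 [642.62365457 -56.576957   128.68630387]
```

Tall: TCP to 146-28 = 118, so down 7.4.

Request:
move_arm(
  steps="0 0 2 0;0 0 2 0;0 0 1.7 0;0 0 1.2 0;0 0 0.5 0;0 0 0 0;0 0 0 0;0 0 0 0",
)

```text
clock: 21.72
ee_pos: [473.5, -277.9, 118.7]
eef_rot: [0.706, 0.708, 0.0, 0.001]
wrist_force: [-0.3, 0.3, 0.3]
grip_width: 85.1
grip_force: 0.0
```

Request:
move_arm(
  steps="0 0 0 0;0 0 0 0;0 0 0 0;0 0 0 0;0 0 0 0;0 0 0 0;0 0 0 0;0 0 0 0",
  hand=1,
  squeeze=50,
)

```text
clock: 22.38
ee_pos: [473.0, -278.1, 118.3]
eef_rot: [0.707, 0.707, 0.0, 0.001]
wrist_force: [0.6, 0.0, 4.8]
grip_width: 32.8
grip_force: 49.8
```

Request:
move_arm(
  steps="0 0 0 0;0 0 -0.5 0;0 0 -1 0;0 0 -1.5 0;0 0 -1.5 0;0 0 -0.5 0;0 0 0 0;0 0 0 0",
)

```text
clock: 23.05
ee_pos: [472.3, -277.6, 167.6]
eef_rot: [0.707, 0.707, -0.0, -0.0]
wrist_force: [0.2, 0.9, -2.0]
grip_width: 32.6
grip_force: 50.0
```

Request:
move_arm(
  steps="0.9 1.2 0 0;1.8 2.4 0 0;2.2 3 0 0;2.2 3 0 0;2.2 3 0 0;1.9 2.5 0 0;1.2 1.5 0 0;0.5 0.7 0 0",
)

```text
clock: 23.72
ee_pos: [647.0, -146.0, 165.8]
eef_rot: [0.706, 0.708, 0.0, -0.001]
wrist_force: [-0.5, -0.0, -1.6]
grip_width: 32.7
grip_force: 50.2
```

Request:
move_arm(
  steps="0 0 0 0;0 0 1 0;0 0 1 0;0 0 0.8 0;0 0 0.5 0;0 0 0.2 0;0 0 0 0;0 0 0 0",
)

```text
clock: 24.38
ee_pos: [645.4, -149.0, 132.9]
eef_rot: [0.707, 0.707, 0.0, 0.0]
wrist_force: [0.2, -0.4, -2.4]
grip_width: 32.6
grip_force: 50.3
```

Request:
move_arm(
  steps="0 0 0.3 0;0 0 0.2 0;0 0 0.1 0;0 0 0.1 0;0 0 0.05 0;0 0 0 0;0 0 0 0;0 0 0 0",
)

```text
clock: 25.05
ee_pos: [645.7, -148.6, 126.3]
eef_rot: [0.707, 0.707, 0.0, 0.0]
wrist_force: [-1.6, 1.5, 5.5]
grip_width: 32.2
grip_force: 50.9
```

Request:
move_arm(
  steps="0 0 0 0;0 0 0 0;0 0 0 0;0 0 0 0;0 0 0 0;0 0 0 0;0 0 0 0;0 0 0 0",
  hand=0,
)

```text
clock: 25.72
ee_pos: [645.5, -148.7, 125.2]
eef_rot: [0.707, 0.707, 0.0, -0.0]
wrist_force: [-0.2, -0.3, 0.1]
grip_width: 85.5
grip_force: 0.0
```

Request:
move_arm(
  steps="0 0 -1 0;0 0 -2.5 0;0 0 -2.5 0;0 0 -2.5 0;0 -2.5 -0.5 0;0 -3 0 0;0 -3 0 0;0 -3 0 0",
)

```text
clock: 26.38
ee_pos: [529.5, -148.7, 216.3]
eef_rot: [0.707, 0.708, 0.0, 0.001]
wrist_force: [-0.6, -0.3, 0.2]
grip_width: 85.4
grip_force: 0.0
```

Request:
move_arm(
  steps="0 -3 0 0;0 -3 0 0;0 -3 0 0;0 -3 0 0;0 -1.5 0 0;0 0 0 0;0 0 0 0;0 0 0 0",
)

```text
clock: 27.05
ee_pos: [397.2, -149.5, 216.0]
eef_rot: [0.707, 0.707, 0.001, 0.001]
wrist_force: [-0.3, -0.3, -1.2]
grip_width: 85.3
grip_force: 0.0
```

```bash
python3 - <<'E'
from h import *
p=cams.read_camera("top");s=r.get_state();print(s["ee_pos"],s["wrist_force"])
cv2.imwrite("pics/t9.png",p["color"][...,::-1]);Y=cloud(p)
for x,y,H in((632,121,84),(637,31,104),(641,-58,128),(646,-148,154),(425,24,108)):
  m=(np.hypot(Y[...,0]-x,Y[...,1]-y)<40)&(abs(Y[...,2]-H)<6);print(m.sum(),Y[m].mean(0))
E
```

```text
[ 397.23816534 -149.43810307  215.70164373] [-0.1323344  -0.21310665 -0.42511829]
167 [632.16704212 122.03791976  84.58697028]
523 [637.19597956  32.66788233 104.95840495]
269 [642.45143422 -56.62716151 128.9198267 ]
318 [ 646.23779558 -147.71831484  154.99078696]
280 [426.08343702  25.21505017 108.64943013]
```

View pics/t9.png

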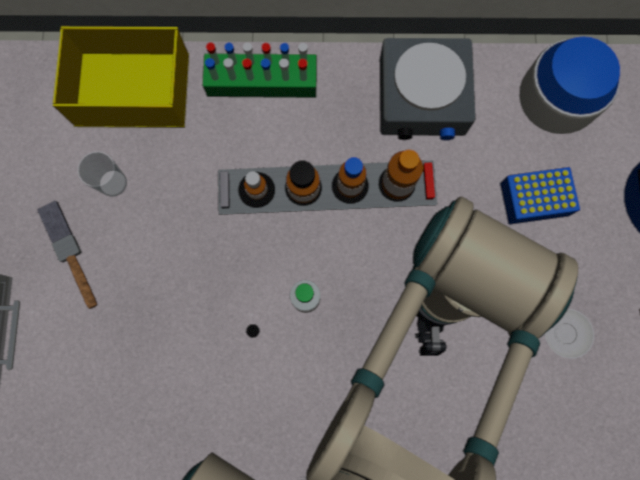

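All four bottles stand on their mats with their caps at about (253,180), (302,174), (353,168) and (408,161), tallest at the red block. The clear bottle has not moved and the arm is clear.

```bash
python3 -c "
from workcell import r
print(r.hand_in())"
```

```text
the job is handed in; nothing more can be done
None
```

The job is handed in: in the last picture the four amber bottles stood upright on their mats within about 2 mm of centre, tallest at the red block and shortest at the far end, and the clear bottle had not moved; the hand-in returned no verdict.

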